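# Hold the spring dividers at the marked strap width

## Robot

A 6-joint arm with a two-finger parallel gripper is mounted at the origin on a cart in front of the work surface, level with it; the furniture and walls round the work are solid. World frame = base frame: x ahead of the robot, y to its left, z up, the work surface at z = 0. Lengths are in m, angles in rad, forces in N, time in s.
With the tool pointing down it reaches from about 0.25 to 0.725 m from the base axis. Payload 4 kg.
Tool frame: the origin (TCP) lies midway between the tips of the shut fingers; the grasp point (between the pads) lies 19 mm behind it; x points along the fingers, y is the direction in which the jaws open and shut, and the axes are right-handed (so a half turn about x gives the same grasp; the last joint's range is limited). The gripper opens to 85 mm and grips with 20 to 120 N. Pads are 22 mm wide; open, the fingers measure 114 mm over their backs; the gripper's body (76 mm by 85 mm) begins 54 mm behind the grasp point. The pads swing forward as they close: fully open they stand 13 mm farther back than shut.
Start: joints at [1.293, 0.241, 0.005, 1.335, 0, 1.571], TCP at [0.137, 0.481, 0.231] pointing down, gripper open.
Joint ranges: [-2.72, 2.72], [-1.05, 1.87], [-1.09, 1.28], [-1.99, 2.15], [-1.42, 1.44], [-3.14, 3.14]. Speed limits (rad/s): [2.79, 2.79, 3.14, 3.14, 3.14, 3.14].

## Interface

Orientations are given as a unit quaternion [x, y, z, w].
In Python, from workcell import * gives the robot as it stands.
- The arm moves only by the tool play_rows, never from a script. Its argument "plan" is a list of rows, each a list of 7 numbers: the shift along the tool's x, y, z in mm, then the turn, a rotation vector about the tool's x, y, z in rad, then the closure, from -1 (fully open) to 1 (shut). In form: [[x, y, z, rx, ry, rz, grip], ...]. A call has 1 to 20 rows; each row shifts and turns the commanded pose from where the row before left it, along the tool's axes as they then stand; what a row does not reach is not made up. A row lasts 1/12 s, in which the tool goes at most 41.7 mm and 7.16 degrees, less where a joint would pass 70% of its speed; a pose out of reach is approached as far as the arm can. A call with a gripper value outside its range is refused whole. The fingers move at their own pace and stop on an object; the grip force is fixed at half the most. Time passes only in rows, so rows that do not move let the fingers close. It gives the time, the measured TCP pose, the force and the opening at its end, in the units of the state.
- get_obs(): the state, without advancing time (a new reading comes with each control period).
- camera(name): name is "side" or "top" or "wrist"; returns a dict with "frame" (400x640x3 uint8, red, green, blue), "depth" (400x640 float32, m along the optical axis (not along the pixel's ray), 0 where there is no reading), "fx", "fy", "cx", "cy" (pixels), "distortion" ([k1, k2, p1, p2, k3] as OpenCV has them; the pictures are not rectified), "camera_from_world" (4x4, takes a point from world to camera coordinates). Camera axes: x right, y up, looking along -z (the intrinsics and any distortion apply to the point x, -y, -z); pixel columns grow to the right and rows downward; lengths in m; the calibration is good to about 2 mm. A picture is of the moment at which its call begins.
- job_done(): hands the job in, once; it reports no verdict.
Trained networks look in a picture, given as the dict that the camera call returned (one of the last four; its "shot" number tells which), for a name from the list of things; names that differ only in an ending like _2 or _b are one class to them, and where a whole thing is asked for, a point or a joint stands for the part that bears it (a point fixed in the world has none). Each returns a list of dicts, best first, with "confidence" (0 to 1); they miss things now and then, are a little off and sometimes report something else, mostly with a low value. They report only what shows in the picture. A call takes as long as a camera call.
- search_frame(thing, picture): "centre" ([x, y, z] in m, in world coordinates, good to about 4 mm: the middle of the surface that is visible of it).
- pinpoint(thing, picture): "centre" ([x, y, z] in m, in world coordinates, good to about 4 mm: a listed point, or the origin of a listed thing).
The state is a dict: "clock": time; "joint_pos": joint angles; "joint_vel": joint speeds; "tau": joint torques, N m; "eef_pos": TCP position; "tool_rot": TCP orientation; "ft_force": force on the tool from outside, world axes, zero at the start; "ft_torque": the same for the moment, N m; "grip_width": finger opening in m.
Only numpy, scipy, OpenCV 4.12 (cv2) and the standard library are available. Lean on these libraries where they do the work, as an engineer would, in place of code of your own. Each camera call takes 0.05 s, during which the arm holds its last target. There are 200 camera calls.

## Task

Turn the stand's catch through its quarter turn to the open stop, so that the spring dividers are free, then lift them out of the stand; the black thumb pads on their legs are made for gripping. Squeeze the legs until the white index line on the moving leg points at the red rider on the arc, and hold the dividers steady there, in the air at least 5 cm above where they lay: I will then tighten the lock screw, so finish while still holding them, without putting them down or letting go, and leave the two thread spools and the pricking iron where they are.

Things in the scene. Friction and masses are not known exactly. Their poses are not given: they have to be found in the camera images.
- stand: fixed dark wooden stand, board 250 x 110 x 12 mm; origin under its centre; x axis along the lying dividers, towards their points. At the -x end a head block (top 36 mm up) with the catch post (48 mm) and a cheek, an 18 mm slot between them for the dividers' handle; at x = 55 to 71 mm a cross rest 36 mm high. Between (x = -34 to 55 mm) only the board is below the legs: room for fingers
- catch (a joint): angle of the catch about the vertical: 0 = shut (its brass bar lies across the dividers' handle, 3 mm above it, and keeps them down), 1.571 = open (bar parallel to the stand's x axis). Opens anticlockwise seen from above. A sprung detent holds it at either end and must be overcome (0.04 N m at most); past the middle it snaps to the open stop
- catch_grip (a point): on the turning axis of the catch, middle of its black wing grip: upright, 9 mm thick, 42 mm long (21 either side of the axis), 22 mm high, top 9 mm above this point. Wing and brass bar lie along this point's y axis; the bar's long end (42 mm) points to -y. The bar's top is 13 mm, its 22 mm hub's top 11 mm, the wooden post's top 19 mm below this point. The axes turn with the catch
- dividers_grip (a point): midway between the black thumb pads of the open dividers, 75 mm from the pivot, 7 mm above their underside (43 mm above the bench as they lie). x axis from pivot to points, y across the legs, z up; fixed to the fixed leg (-y side). Pads 24 mm long, 14 mm high; over them 57 mm open, 7.5 mm less for each 0.1 rad of squeeze. From here the rest is 32 mm off along +x, the head block 57 mm along -x
- moving_leg (a joint): how far the moving leg (+y side) is squeezed in about the pivot: 0 = fully open (points 68 mm apart) to 0.38 rad (nearly shut); the points close 16.5 mm for each 0.1 rad. A spring opens it: about 6 N at the pads at 0, 12 N at 0.25 rad. Set it by finger position: a grip of 20 N shuts the legs altogether
- rider (a joint): position of the red rider on the arc, in the same measure as moving_leg: the index lines point at the rider when joint moving_leg equals joint rider. It is clamped, between 0.18 and 0.30, and differs from time to time
- leg_mark (a point): the white index line of the moving leg: two short white lines, on dark cheeks on either side of the brass arc, 112 mm from the pivot and 14.5 mm above the underside; this point is midway between them, over the arc
- rider_mark (a point): middle of the top of the red rider on the brass arc; the rider is 4 mm wide along the arc
- tip_fixed (a point): point of the fixed leg, 165 mm from the pivot
- tip_moving (a point): point of the moving leg, 165 mm from the pivot
- dividers: steel spring dividers, 225 mm long, 10 mm thick, about 140 g, lying flat in the stand, underside 36 mm above the bench: this is the fixed leg with pivot, spring bow, handle and arc. Origin on the pivot axis at the underside; axes as dividers_grip
- spool_a: brown thread spool standing on the bench beyond the stand, 32 mm across, 42 mm high; origin under its centre
- spool_b: beige thread spool standing on the bench beyond the stand, 34 mm across, 45 mm high; origin under its centre
- iron: grey pricking iron lying on the bench beyond the stand, 96 mm long, 9 mm high; origin under its centre

How it is judged:
On the way, in this order (a step that is already met when the one before it is completed fails the run):
1. the catch is turned to its open stop while the dividers still lie in the stand (value of joint catch above 1.45 rad and height (world z) of dividers_grip below 0.06 m), for 0.2 s.
2. the dividers are lifted out, held by the fingers alone (height (world z) of dividers_grip above 0.088 m and contact force between dividers and stand below 0.1 N and contact force between dividers and the fingers above 2 N), for 0.2 s.
At the end, for the whole second after the job is handed in: the dividers are held by the fingers alone, at rest, the grasp centre at least 88 mm above the bench (it lay at 43 mm), the index line of the moving leg within 2 mm of the middle of the red rider (within its width; about 3 mm at the points) and not moving; the catch still open (all of step 2 and distance between leg_mark and rider_mark below 0.002 m and velocity of joint moving_leg between -0.03 and 0.03 rad/s and linear speed of dividers below 0.03 m/s and value of joint catch above 1.45 rad); the arm keeps its last pose, push and grip.
It fails at once if a spool or the pricking iron is pushed more than 25 mm (distance of any of spool_a, spool_b, iron from where it was at the start of the episode above 0.025 m).
It also fails if it takes over 53 s, if anything falls off the work surface, if the arm or the gripper's body presses on something with over 40 N, if the wrist force passes 120 N, or if a joint passes its speed limit or range.

## Working session

There is one attempt and no reset: what is moved stays moved. The work goes in short steps, Python scripts to look and compute and a tool call to move; the robot and the scene stay as the last step left them, time stands still between calls to the robot, and variables do not carry over. Pictures are saved under pics/ and viewed, about 8 in all and at most 12, crops included, and the job is handed in when it is done.

Besides the shell and the picture viewer there is one more tool, called after ">>>" as name([rows], argument=value, ...), one row to a line, values as JSON. play_rows: Moves the arm, as the interface text tells. Its arguments: {"type":"object","properties":{"plan":{"type":"array","items":{"type":"array","items":{"type":"number"}}}},"required":["plan"]}

```bash
mkdir -p pics; ls; cat > h.py <<'E'
from workcell import *
import numpy as np, cv2
from scipy.spatial.transform import Rotation as R
def save(c,n): cv2.imwrite('pics/'+n+'.png',c['frame'][:,:,::-1])
def proj(c,p):
    T=np.array(c['camera_from_world']);q=T[:3,:3]@np.array(p)+T[:3,3];q=np.array([q[0],-q[1],-q[2]])
    K=np.array([[c['fx'],0,c['cx']],[0,c['fy'],c['cy']],[0,0,1]])
    return cv2.projectPoints(q.reshape(1,1,3),np.zeros(3),np.zeros(3),K,np.array(c['distortion'],float))[0].ravel()
def unproj(c,uv,z=None,depth=None):
    K=np.array([[c['fx'],0,c['cx']],[0,c['fy'],c['cy']],[0,0,1]])
    n=cv2.undistortPoints(np.array(uv,float).reshape(-1,1,2),K,np.array(c['distortion'],float)).reshape(-1,2)
    T=np.array(c['camera_from_world']);Rt=T[:3,:3].T;o=-Rt@T[:3,3]
    d=np.stack([n[:,0],-n[:,1],-np.ones(len(n))],1)@Rt.T
    s=np.asarray(depth) if depth is not None else (z-o[2])/d[:,2]
    return o+d*np.reshape(s,(-1,1))
E
python3 - <<'E'
from h import *
o=get_obs();print({k:np.round(v,3).tolist() for k,v in o.items()})
for n in ['top','side']:
    c=camera(n);save(c,n+'0')
    for t in ['catch_grip','dividers_grip','leg_mark','rider_mark','tip_fixed','tip_moving','dividers','stand','spool_a','spool_b','iron']:
        r=pinpoint(t,c)
        print(n,t,[(np.round(x['centre'],4).tolist(),round(x['confidence'],2),proj(c,x['centre']).round().tolist()) for x in r[:2]])
E
```

```text
pics
{'clock': 0.0, 'joint_pos': [1.293, 0.241, 0.004, 1.335, 0.0, 1.571], 'joint_vel': [0.001, -0.001, 0.0, 0.001, 0.001, -0.001], 'tau': [0.001, -37.232, 25.241, 0.017, -0.0, 0.0], 'eef_pos': [0.137, 0.48, 0.23], 'tool_rot': [0.097, 0.7, -0.099, 0.7], 'ft_force': [-0.045, 0.154, 0.016], 'ft_torque': [-0.051, -0.006, 0.051], 'grip_width': 0.085}
top catch_grip [([0.4819, -0.192, 0.0652], 0.74, [383.0, 261.0]), ([0.5408, -0.0747, 0.044], 0.74, [317.0, 227.0])]
top dividers_grip [([0.5413, -0.0702, 0.0427], 0.71, [314.0, 226.0])]
top leg_mark []
top rider_mark [([0.4822, -0.189, 0.0668], 0.47, [381.0, 261.0])]
top tip_fixed [([0.5967, 0.0085, 0.0365], 0.57, [272.0, 195.0])]
top tip_moving [([0.5239, 0.0171, 0.0415], 0.64, [265.0, 235.0])]
top dividers [([0.5259, -0.1425, 0.0413], 0.97, [354.0, 235.0])]
top stand [([0.5389, -0.0949, 0.0012], 0.97, [328.0, 229.0])]
top spool_a [([0.6262, -0.1951, 0.0004], 0.84, [382.0, 183.0]), ([0.6449, -0.1267, 0.0049], 0.58, [346.0, 173.0])]
top spool_b [([0.6262, -0.1951, 0.0004], 0.84, [382.0, 183.0]), ([0.6449, -0.1267, 0.0049], 0.58, [346.0, 173.
[... 287 characters left out ...]
side tip_fixed [([0.5954, 0.01, 0.0397], 0.62, [364.0, 204.0]), ([0.5263, 0.0188, 0.0445], 0.32, [349.0, 187.0])]
side tip_moving [([0.5257, 0.0194, 0.0436], 0.63, [349.0, 187.0])]
side dividers [([0.5254, -0.1416, 0.0337], 0.69, [282.0, 210.0])]
side stand [([0.5367, -0.0908, 0.0029], 0.58, [307.0, 219.0]), ([0.5238, 0.0212, 0.0454], 0.35, [349.0, 186.0])]
side spool_a [([0.626, -0.1936, 0.0015], 0.86, [281.0, 257.0]), ([0.646, -0.1253, -0.0004], 0.84, [319.0, 252.0])]
side spool_b [([0.626, -0.1936, 0.0015], 0.86, [281.0, 257.0]), ([0.646, -0.1253, -0.0004], 0.84, [319.0, 252.0])]
side iron [([0.6496, -0.0243, 0.006], 0.65, [365.0, 236.0]), ([0.5972, 0.0078, 0.0391], 0.17, [364.0, 205.0])]
```

```bash
python3 - <<'E'
import cv2,numpy as np
a=cv2.imread('pics/top0.png')[130:310,220:430];b=cv2.imread('pics/side0.png')[130:280,210:410]
a=cv2.resize(a,None,fx=3.5,fy=3.5)[:, :];cv2.imwrite('pics/top0c.png',cv2.resize(a,(700,600)))
cv2.imwrite('pics/side0c.png',cv2.resize(b,(800,600)))
E
```

```text
(no output)
```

View pics/top0c.png

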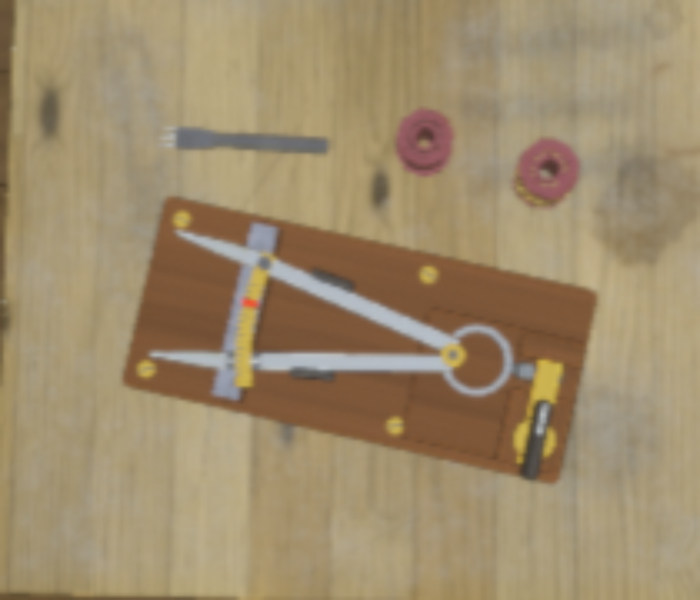

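View pics/side0c.png

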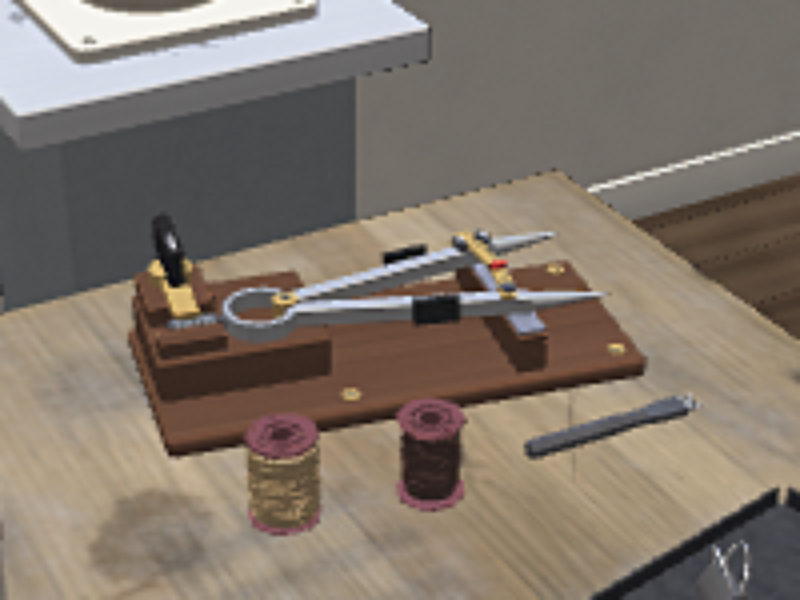

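Both pictures agree with the detections. The stand's long axis points about 77.5° from world x. The catch is at the near right (top px ~383,261), the moving leg is on the near (−x) side, and the rider is red, about 2/5 along the arc. Next I move over the catch.

>>> play_rows([
  [2,-27.5,25.7,0,0,0,-1],
  [2,-27.5,25.7,0,0,0,-1],
  [2,-27.5,25.7,0,0,0,-1],
  [2,-27.5,25.7,0,0,0,-1],
  [2,-27.5,25.7,0,0,0,-1],
  [2,-27.5,25.7,0,0,0,-1],
  [2,-27.5,25.7,0,0,0,-1],
  [2,-27.5,25.7,0,0,0,-1],
  [2,-27.5,25.7,0,0,0,-1],
  [2,-27.5,25.7,0,0,0,-1],
  [2,-27.5,25.7,0,0,0,-1],
  [2,-27.5,25.7,0,0,0,-1],
  [2,-27.5,25.7,0,0,0,-1],
  [2,-27.5,25.7,0,0,0,-1],
  [2,-27.5,25.7,0,0,0,-1],
  [2,-27.5,25.7,0,0,0,-1],
  [2,-27.5,25.7,0,0,0,-1],
  [2,-27.5,25.7,0,0,0,-1],
  [2,-27.5,25.7,0,0,0,-1],
  [2,-27.5,25.7,0,0,0,-1],
])

```text
clock: 2.87
eef_pos: [0.4811, -0.191, 0.1912]
tool_rot: [0.098, 0.7, -0.098, 0.7]
ft_force: [1.7, 1.0, 0.5]
grip_width: 0.0855
```

```bash
cat >> h.py <<'E'
def pose():
    o=get_obs();M=R.from_quat(o['tool_rot']).as_matrix();print('t',round(o['clock'],2),'p',np.round(o['eef_pos'],4),'yaw_y',np.degrees(np.arctan2(M[1,1],M[0,1])).round(2),'down',M[:,0].round(3),'q',np.round(o['joint_pos'],2),'F',np.round(o['ft_force'],1),'g',round(float(o['grip_width']),4))
    return np.array(o['eef_pos']),M
def shift(target,p,M): return (M.T@(np.array(target)-p)*1000).round(1)
E
python3 - <<'E'
from h import *
p,M=pose();print(shift([.4815,-.189,.062],p,M))
c=camera('wrist');save(c,'w1')
for t in ['catch_grip','dividers','dividers_grip','stand','rider_mark','leg_mark']:
    print(t,[(np.round(x['centre'],4).tolist(),round(x['confidence'],2),proj(c,x['centre']).round().tolist()) for x in pinpoint(t,c)[:2]])
E
```

```text
t 2.87 p [ 0.4811 -0.191   0.1912] yaw_y 74.05 down [ 0.  0. -1.] q [-0.38  0.3  -0.03  1.25  0.   -0.1 ] F [1.7 1.  0.5] g 0.0855
[129.2   2.   -0.2]
catch_grip [([0.6449, -0.0248, 0.0035], 0.72, [497.0, 271.0]), ([0.4809, -0.1878, 0.0679], 0.67, [324.0, 190.0])]
dividers [([0.5288, -0.142, 0.0367], 0.79, [382.0, 215.0]), ([0.5913, 0.0082, 0.0424], 0.44, [543.0, 235.0])]
dividers_grip [([0.5428, -0.0708, 0.0384], 0.93, [456.0, 210.0])]
stand [([0.536, -0.0887, -0.0001], 0.84, [425.0, 197.0])]
rider_mark [([0.5549, -0.0345, 0.0463], 0.47, [499.0, 214.0]), ([0.5419, -0.0717, 0.0374], 0.16, [455.0, 209.0])]
leg_mark [([0.5226, -0.0318, 0.0509], 0.61, [500.0, 182.0])]
```

View pics/w1.png

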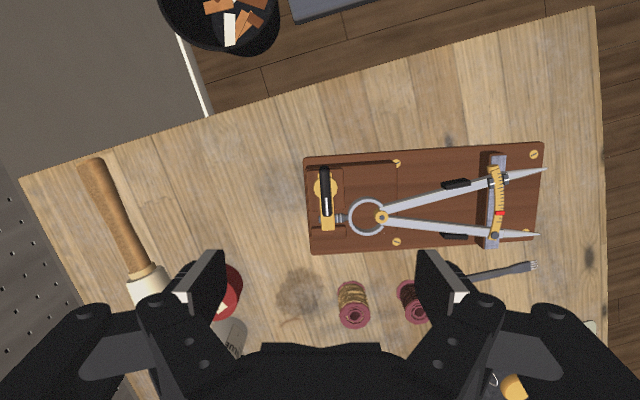

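The wrist view shows the wing at about (325,190), centred under the tool, with its bar running down across the handle. The rest matches. I'll align the yaw, correct a little and come down closer with the jaws narrowed.

>>> play_rows([
  [0,2.9,-0.8,0,0,0,0.3],
  [0,0,0,-0.06,0,0,0.3],
  [15,0,0,0,0,0,0.3],
  [15,0,0,0,0,0,0.3],
  [15,0,0,0,0,0,0.3],
  [15,0,0,0,0,0,0.3],
  [15,0,0,0,0,0,0.3],
  [15,0,0,0,0,0,0.3],
  [4,0,0,0,0,0,0.3],
  [0,0,0,0,0,0,0.3],
  [0,0,0,0,0,0,0.3],
])

```text
clock: 4.13
eef_pos: [0.4808, -0.1854, 0.098]
tool_rot: [0.076, 0.703, -0.077, 0.703]
ft_force: [-0.5, -0.2, 0.2]
grip_width: 0.0298
```

```bash
python3 - <<'E'
from h import *
p,M=pose()
c=camera('wrist');save(c,'w2')
for t in ['catch_grip']:
    for x in pinpoint(t,c)[:2]: print(t,np.round(x['centre'],4),x['confidence'],proj(c,x['centre']),shift(x['centre'],p,M))
for s in (-1,1): print(proj(c,[.481+s*.021*-.976,-.188+s*.021*.216,.076]), proj(c,p))
E
```

```text
t 4.13 p [ 0.4808 -0.1854  0.098 ] yaw_y 77.58 down [ 0.001 -0.    -1.   ] q [-0.37  0.37 -0.18  1.02  0.   -0.15] F [-0.5 -0.2  0.2] g 0.0298
catch_grip [ 0.4809 -0.1878  0.0695] 0.8 [316.56329767 233.19969273] [28.5 -2.3  0.6]
catch_grip [ 6.455e-01 -1.276e-01  3.000e-04] 0.31 [420.51492207 354.64267863] [ 97.8  91.9 148.3]
[316.18409525 272.00349382] [320.60514116 254.21089471]
[316.04477212 201.33824891] [320.60514116 254.21089471]
```

View pics/w2.png

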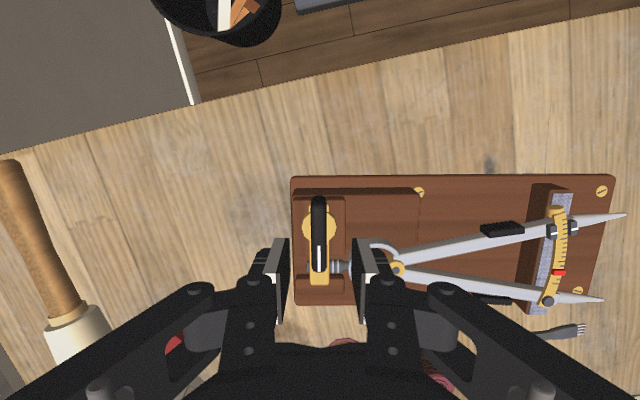

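The wing is at columns 312–325, rows 197–272, midway between the pads (inner faces about 280 and 358). I'll go down, narrow loosely to about 13 mm, and turn.

>>> play_rows([
  [12,-0.6,0.2,0,0,0,0.3],
  [12,0,0,0,0,0,0.3],
  [11,0,0,0,0,0,0.3],
  [0,0,0,0,0,0,0.5],
  [0,0,0,0,0,0,0.7],
  [0,0,0,0,0,0,0.7],
  [0,0,0,0,0,0,0.7],
  [0,0,0,0,0,0,0.7],
])

```text
clock: 4.9
eef_pos: [0.4814, -0.187, 0.0633]
tool_rot: [0.077, 0.702, -0.077, 0.704]
ft_force: [0.2, -0.2, 0.5]
grip_width: 0.0132
```

```bash
python3 - <<'E'
from h import *
p,M=pose()
E
```

```text
t 4.9 p [ 0.4814 -0.187   0.0633] yaw_y 77.52 down [ 0.002 -0.001 -1.   ] q [-0.37  0.41 -0.23  0.93  0.   -0.15] F [ 0.2 -0.2  0.5] g 0.0132
```

>>> play_rows([
  [0,0,0,-0.1,0,0,0.7],
  [0,0,0,-0.1,0,0,0.7],
  [0,0,0,-0.1,0,0,0.7],
  [0,0,0,-0.1,0,0,0.7],
  [0,0,0,-0.1,0,0,0.7],
  [0,0,0,-0.1,0,0,0.7],
  [0,0,0,-0.1,0,0,0.7],
  [0,0,0,-0.1,0,0,0.7],
  [0,0,0,-0.1,0,0,0.7],
  [0,0,0,-0.1,0,0,0.7],
  [0,0,0,-0.1,0,0,0.7],
  [0,0,0,-0.1,0,0,0.7],
  [0,0,0,-0.1,0,0,0.7],
  [0,0,0,-0.1,0,0,0.7],
  [0,0,0,-0.1,0,0,0.7],
  [0,0,0,-0.07,0,0,0.7],
  [0,0,0,0,0,0,0.7],
  [0,0,0,0,0,0,0.7],
])

```text
clock: 6.4
eef_pos: [0.4809, -0.1868, 0.0627]
tool_rot: [-0.442, 0.552, 0.442, 0.552]
ft_force: [0.3, 0.3, 0.4]
grip_width: 0.013
```

```bash
python3 - <<'E'
from h import *
p,M=pose();print(get_obs()['ft_torque'])
E
```

```text
t 6.4 p [ 0.4809 -0.1868  0.0627] yaw_y 167.37 down [ 0.001 -0.    -1.   ] q [-0.37  0.41 -0.23  0.93  0.   -1.72] F [0.3 0.3 0.4] g 0.013
[ 0.00143824 -0.00753024  0.02136324]
```

>>> play_rows([
  [0,0,0,0,0,0,0.2],
  [0,0,0,0,0,0,0.2],
  [0,0,0,0,0,0,0.2],
  [-15,0,0,0,0,0,0.2],
  [-30,0,0,0,0,0,-1],
  [-30,0,0,0,0,0,-1],
  [-15,0,0,0,0,0,-1],
  [0,-6.9,25.5,0,0,0,-1],
  [0,-6.9,25.5,0,0,0,-1],
  [0,-6.9,25.5,0,0,0,-1],
  [0,-6.9,25.5,0,0,0,-1],
  [0,-6.9,25.5,0,0,0,-1],
  [0,0,0,0,0,0,-1],
  [0,0,0,0,0,0,-1],
])

```text
clock: 7.57
eef_pos: [0.5423, -0.0685, 0.1521]
tool_rot: [-0.443, 0.551, 0.443, 0.551]
ft_force: [0.4, -1.1, -0.3]
grip_width: 0.0856
```

```bash
python3 - <<'E'
from h import *
p,M=pose()
c=camera('wrist');save(c,'w3')
for t in ['catch_grip','dividers_grip','leg_mark','rider_mark','tip_fixed','tip_moving','dividers']:
    for x in pinpoint(t,c)[:2]: print(t,np.round(x['centre'],4),round(x['confidence'],2),proj(c,x['centre']).round(),shift(x['centre'],p,M))
E
```

```text
t 7.57 p [ 0.5423 -0.0685  0.1521] yaw_y 167.61 down [-0. -0. -1.] q [-0.13  0.38 -0.01  1.18 -0.   -1.48] F [ 0.4 -1.1 -0.3] g 0.0856
catch_grip [ 0.4855 -0.1891  0.0668] 0.55 [368.  11.] [  85.3   29.6 -130. ]
catch_grip [ 0.5226 -0.0296  0.0518] 0.45 [355. 239.] [100.2  27.6  33.8]
leg_mark [ 0.5199 -0.0274  0.0485] 0.66 [358. 239.] [103.6  30.7  35.4]
rider_mark [ 0.5532 -0.0362  0.0453] 0.52 [317. 236.] [106.7  -3.7  33.9]
tip_fixed [0.5893 0.008  0.0432] 0.87 [288. 288.] [108.8 -29.5  84.8]
tip_fixed [ 0.6281 -0.1909  0.0021] 0.44 [193.  70.] [ 149.9 -110.1 -101.1]
tip_moving [0.5251 0.0193 0.0394] 0.78 [361. 283.] [112.6  35.6  82.1]
tip_moving [0.5887 0.0083 0.0415] 0.64 [289. 287.] [110.5 -28.9  85. ]
dividers [ 0.5288 -0.1443  0.0384] 0.73 [317.  98.] [113.7  -3.1 -76.9]
```

View pics/w3.png

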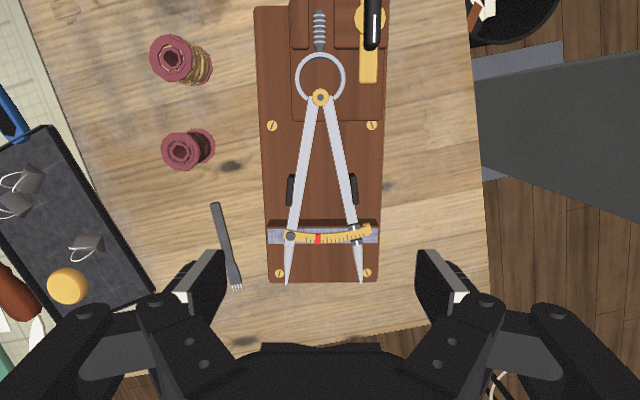

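The catch is open: the bar runs parallel to the handle, beside it, at (368,50). The dividers are centred at about column 321, with the pads at (290,190) and (353,190), and the rider at (318,239). That puts the rider at roughly 0.24 rad, or about 39 mm over the pads. I'll go down with the jaws at about 72 mm.

>>> play_rows([
  [0,0.7,-1,-0.012,0,0,-0.7],
  [15,0,0,0,0,0,-0.7],
  [15,0,0,0,0,0,-0.7],
  [15,0,0,0,0,0,-0.7],
  [15,0,0,0,0,0,-0.7],
  [15,0,0,0,0,0,-0.7],
  [15,0,0,0,0,0,-0.7],
  [15,0,0,0,0,0,-0.7],
  [15,0,0,0,0,0,-0.7],
  [10,0,0,0,0,0,-0.7],
  [0,0,0,0,0,0,-0.7],
  [0,0,0,0,0,0,-0.7],
])

```text
clock: 8.97
eef_pos: [0.5407, -0.0706, 0.022]
tool_rot: [-0.445, 0.549, 0.446, 0.549]
ft_force: [-0.3, -0.1, -0.1]
grip_width: 0.0725
```

```bash
python3 - <<'E'
from h import *
p,M=pose()
c=camera('wrist');save(c,'w4')
for n in ['dividers_grip','leg_mark','rider_mark','tip_fixed','tip_moving','dividers']:
    for x in pinpoint(n,c)[:1]: print(n,np.round(x['centre'],4),round(x['confidence'],2),proj(c,x['centre']).round(),shift(x['centre'],p,M))
E
```

```text
t 8.97 p [ 0.5407 -0.0706  0.022 ] yaw_y 168.16 down [-0.001  0.    -1.   ] q [-0.13  0.51 -0.19  0.88 -0.   -1.49] F [-0.3 -0.1 -0.1] g 0.0725
leg_mark [ 0.5211 -0.0303  0.0501] 0.85 [385. 358.] [-28.1  27.5  35.4]
```

View pics/w4.png

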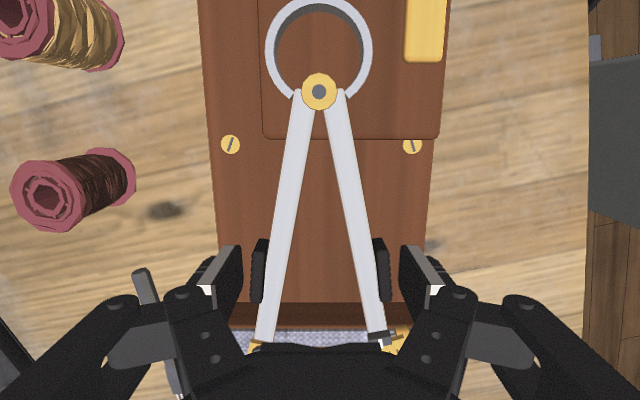

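The jaws (241/399) are symmetric about the pads (258/382), and the fingers sit at pad level. Before squeezing, I'll measure the rider precisely from the earlier high-resolution view.

```bash
python3 - <<'E'
import cv2
a=cv2.imread('pics/w3.png')[80:295,275:375]
a=a[130:215]  # rows 210..295
cv2.imwrite('pics/w3c.png',cv2.resize(a[:50],(800,400),interpolation=cv2.INTER_CUBIC))
import numpy as np
im=cv2.imread('pics/w3.png').astype(int);b,g,r=im[...,0],im[...,1],im[...,2]
m=(r>150)&(g<90)&(b<90);m[:200]=0;m[260:]=0;m[:,:280]=0;m[:,380:]=0
ys,xs=np.nonzero(m);w=(r-g)[ys,xs];print('rider',(xs*w).sum()/w.sum(),(ys*w).sum()/w.sum(),len(xs))
# pivot gold
m=(r-b>60)&(r>120);m[:85]=0;m[110:]=0;m[:,:305]=0;m[:,335:]=0
ys,xs=np.nonzero(m);print('pivot',xs.min(),xs.max(),ys.min(),ys.max())
# leg centrelines: grey bright
for row in range(120,222,10):
    s=im[row].sum(1);sat=im[row].max(1)-im[row].min(1)
    ok=np.nonzero((s>390)&(sat<35))[0];ok=ok[(ok>280)&(ok<365)]
    print(row,ok[ok<320].mean() if (ok<320).any() else None,ok[ok>=320].mean() if (ok>=320).any() else None,ok.min(),ok.max())
E
```

```text
rider 317.4772073921971 238.90294318959616 44
pivot 305 332 85 109
120 310.0 331.0 305 336
130 308.5 333.5 303 339
140 306.5 335.5 301 341
150 305.0 337.5 300 343
160 303.0 339.5 298 345
170 301.5 341.5 296 347
180 300.0 344.0 295 349
190 298.0 345.5 293 350
200 297.0 347.0 293 351
210 295.0 350.0 290 355
220 293.0 352.0 288 357
```

View pics/w3c.png

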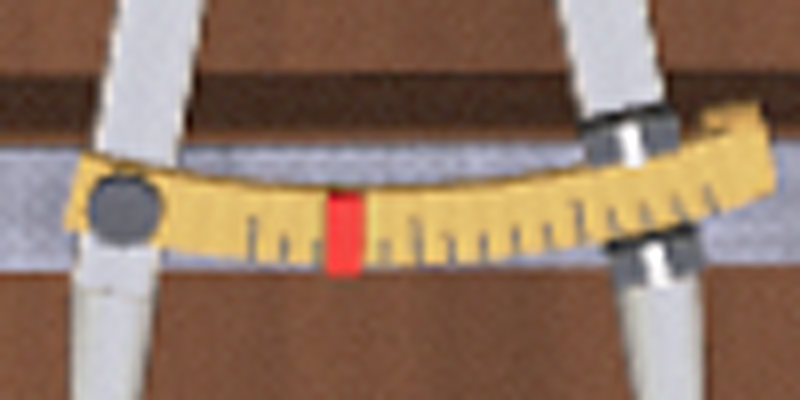

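```bash
python3 - <<'E'
from h import *
c=camera('wrist') # intrinsics only; w3 extrinsics rebuilt from pose shift
p,M=pose();T=np.array(c['camera_from_world'])
# world->tool at now; camera_from_tool const
W=np.eye(4);W[:3,:3]=M;W[:3,3]=p;ct=T@W
p3=np.array([.5423,-.0685,.1521]);M3=R.from_quat([-.443,.551,.443,.551]).as_matrix()
W3=np.eye(4);W3[:3,:3]=M3;W3[:3,3]=p3;c['camera_from_world']=ct@np.linalg.inv(W3)
P=lambda u,z:unproj(c,[u],z=z)[0][:2]
for zp in (.046,.050):
  for zr in (.0505,.053):
    pv=P((320.5,97),zp);rd=P((317.6,239.2),zr);lm=P((354.8,234.8),.0505);tf=P((287,284),.041);tm=P((361,282),.041)
    a=lambda q:np.arctan2(*(q-pv)[::-1])
    d=lambda q:round(float(np.linalg.norm(q-pv)*1000),1)
    print(zp,zr,'rider',round(a(lm)-a(rd),4),'open',round(a(tm)-a(tf),4),'r',d(rd),d(lm),d(tf),d(tm),'sep',np.linalg.norm(lm-rd)*1000)
print(pv,rd,lm)
# scale bars: fixed leg at row line vs moving
E
```

```text
t 9.37 p [ 0.5415 -0.0705  0.0229] yaw_y 168.16 down [ 0.001 -0.    -1.   ] q [-0.13  0.51 -0.19  0.88  0.   -1.49] F [ 0.2 -0.4 -0.6] g 0.0724
0.046 0.0505 rider 0.2758 open 0.4117 r 111.8 111.5 161.9 161.2 sep 30.706383772857055
0.046 0.053 rider 0.2758 open 0.4117 r 110.8 111.5 161.9 161.2 sep 30.571100209856965
0.05 0.0505 rider 0.2761 open 0.412 r 111.7 111.4 161.7 161.1 sep 30.706383772857055
0.05 0.053 rider 0.2761 open 0.412 r 110.6 111.4 161.7 161.1 sep 30.571100209856965
[ 0.52641214 -0.14395381] [ 0.55236906 -0.03640122] [ 0.52203352 -0.03261353]
```

The rider is at 0.276 rad: 30.7 mm from mark to rider at 112 mm radius, with the radii and open angle matching the given sizes. That needs about 36.3 mm over the pads. I'll squeeze partway, moving the tool so the fixed leg stays put, then lift.

>>> play_rows([
  [0,0,0,0,0,0,-0.55],
  [0,0,0,0,0,0,-0.45],
  [0,0,0,0,0,0,-0.35],
  [0,0,0,0,0,0,-0.35],
  [0,0,0,0,0,0,-0.35],
  [0,-1,0,0,0,0,-0.3],
  [0,-1,0,0,0,0,-0.25],
  [0,-1,0,0,0,0,-0.2],
  [0,-1,0,0,0,0,-0.16],
  [0,-1,0,0,0,0,-0.12],
  [0,-1,0,0,0,0,-0.07],
  [0,-1,0,0,0,0,-0.02],
  [0,-0.5,0,0,0,0,0.02],
  [0,0,0,0,0,0,0.02],
  [0,0,0,0,0,0,0.02],
])

```text
clock: 10.62
eef_pos: [0.5475, -0.0705, 0.0239]
tool_rot: [-0.444, 0.549, 0.447, 0.55]
ft_force: [-6.3, 5.2, 15.3]
grip_width: 0.0424
```

```bash
python3 - <<'E'
from h import *
p,M=pose()
E
```

```text
t 10.62 p [ 0.5475 -0.0705  0.0239] yaw_y 168.12 down [-0.001  0.003 -1.   ] q [-0.13  0.52 -0.17  0.89  0.   -1.49] F [-6.3  5.2 15.3] g 0.0424
```

>>> play_rows([
  [-2,0,0,0,0,0,0.02],
  [-4,0,0,0,0,0,0.02],
  [-6,0,0,0,0,0,0.02],
  [-8,0,0,0,0,0,0.02],
  [-8,0,0,0,0,0,0.02],
  [-8,0,0,0,0,0,0.02],
  [-8,0,0,0,0,0,0.02],
  [-8,0,0,0,0,0,0.02],
  [-8,0,0,0,0,0,0.02],
  [-8,0,0,0,0,0,0.02],
  [-8,0,0,0,0,0,0.02],
  [-4,0,0,0,0,0,0.02],
  [0,0,0,0,0,0,0.02],
  [0,0,0,0,0,0,0.02],
  [0,0,0,0,0,0,0.02],
])

```text
clock: 11.87
eef_pos: [0.5481, -0.072, 0.1019]
tool_rot: [-0.446, 0.549, 0.446, 0.549]
ft_force: [-0.6, -0.3, -1.1]
grip_width: 0.0419
```

```bash
python3 - <<'E'
from h import *
p,M=pose()
c=camera('wrist');save(c,'w5')
s=camera('side');save(s,'s5')
for k,cc in (('w',c),('s',s)):
  for n in ['dividers_grip','leg_mark','rider_mark','tip_fixed','tip_moving','dividers']:
    for x in pinpoint(n,cc)[:1]: print(k,n,np.round(x['centre'],4),round(x['confidence'],2),proj(cc,x['centre']).round(),shift(x['centre'],p,M))
a=cv2.imread('pics/w5.png');b=cv2.imread('pics/s5.png')[110:260,220:420]
cv2.imwrite('pics/m5.png',np.hstack([cv2.resize(a,(480,300))[:, :400],cv2.resize(b,(400,300))]))
E
```

```text
t 11.87 p [ 0.5481 -0.072   0.1019] yaw_y 168.17 down [-0.001  0.    -1.   ] q [-0.13  0.43 -0.07  1.07 -0.   -1.49] F [-0.6 -0.3 -1.1] g 0.0419
w dividers_grip [ 0.541  -0.0729  0.1147] 0.67 [337. 264.] [-12.8   6.8  -2.4]
w leg_mark [ 0.6264 -0.1898  0.0031] 0.22 [179.  65.] [  98.7 -100.9  -99.2]
w tip_moving [ 0.6459 -0.1262  0.0026] 0.37 [181. 158.] [  99.2 -106.9  -33. ]
w dividers [ 0.5294 -0.1397  0.0977] 0.61 [332. 106.] [  4.2   4.4 -70.1]
s dividers_grip [ 0.5425 -0.0697  0.1197] 0.88 [318. 167.] [-17.8   6.    1.1]
s leg_mark [ 0.5398 -0.0334  0.1384] 0.62 [333. 154.] [-36.5  16.1  36.1]
s rider_mark [ 0.5431 -0.071   0.1218] 0.51 [317. 166.] [-19.9   5.1  -0.1]
s tip_fixed [0.59   0.0023 0.1369] 0.97 [362. 160.] [-35.  -25.7  81.3]
s tip_moving [0.5567 0.012  0.1393] 0.52 [357. 152.] [-37.4   8.8  84. ]
s dividers [ 0.526  -0.1408  0.0947] 0.77 [282. 183.] [  7.2   7.5 -71.9]
```

View pics/m5.png

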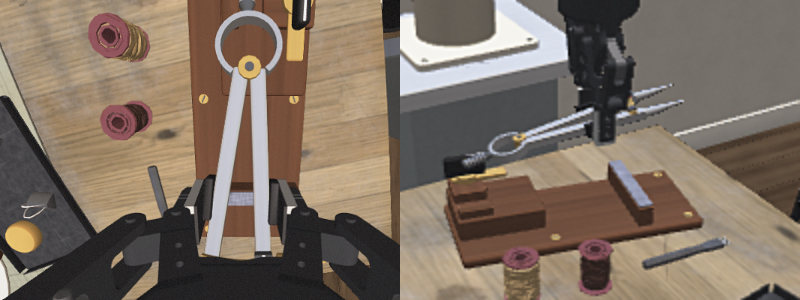

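The dividers are lifted, clear, and pitched about 15° with the handle end low (pivot z≈0.096, points ≈0.138). The grip point is at about 0.117. I'll squeeze to the target first for more grip, then raise further.

>>> play_rows([
  [0,0,0,0,0,0,0.05],
  [0,0,0,0,0,0,0.08],
  [0,0,0,0,0,0,0.11],
  [0,0,0,0,0,0,0.14],
  [0,0,0,0,0,0,0.15],
  [0,0,0,0,0,0,0.15],
  [-3,0,0,0,0,0,0.15],
  [-6,0,0,0,0,0,0.15],
  [-8,0,0,0,0,0,0.15],
  [-8,0,0,0,0,0,0.15],
  [-8,0,0,0,0,0,0.15],
  [-5,0,0,0,0,0,0.15],
  [-2,0,0,0,0,0,0.15],
  [0,0,0,0,0,0,0.15],
  [0,0,0,0,0,0,0.15],
  [0,0,0,0,0,0,0.15],
])

```text
clock: 13.9
eef_pos: [0.5481, -0.072, 0.1419]
tool_rot: [-0.446, 0.549, 0.446, 0.549]
ft_force: [-0.5, 0.3, -1.5]
grip_width: 0.0365
```

```bash
python3 - <<'E'
from h import *
p,M=pose()
c=camera('wrist');save(c,'w6')
s=camera('side');save(s,'s6');t=camera('top');save(t,'t6')
for k,cc in (('w',c),('s',s),('t',t)):
  for n in ['dividers_grip','leg_mark','rider_mark','tip_fixed','tip_moving','dividers']:
    for x in pinpoint(n,cc)[:1]: print(k,n,np.round(x['centre'],4),round(x['confidence'],2),proj(cc,x['centre']).round(),shift(x['centre'],p,M))
a=cv2.imread('pics/w6.png')[60:360,230:410];b=cv2.imread('pics/s6.png')[110:210,260:400];d=cv2.imread('pics/t6.png')[150:270,240:400]
r=cv2.resize
cv2.imwrite('pics/m6.png',np.hstack([r(a,(360,600)),np.vstack([r(b,(420,300)),r(d,(420,300))])]))
E
```

```text
t 13.9 p [ 0.5481 -0.072   0.1419] yaw_y 168.16 down [-0.001  0.    -1.   ] q [-0.13  0.4  -0.01  1.16  0.   -1.49] F [-0.5  0.3 -1.5] g 0.0365
w dividers_grip [ 0.5392 -0.0721  0.1564] 0.93 [342. 267.] [-14.5   8.7  -1.9]
w rider_mark [ 0.5479 -0.042   0.1729] 0.73 [337. 352.] [-31.    6.3  29.3]
w dividers [ 0.53   -0.1418  0.1361] 0.74 [330. 102.] [  5.8   3.3 -72. ]
s dividers_grip [ 0.5405 -0.0737  0.1601] 0.77 [316. 148.] [-18.2   7.1  -3.2]
s leg_mark [ 0.5454 -0.0357  0.1774] 0.69 [334. 137.] [-35.5  10.1  35. ]
s rider_mark [ 0.5266 -0.1415  0.1339] 0.41 [281. 165.] [  8.    6.7 -72.4]
s tip_fixed [0.5845 0.0062 0.1749] 0.77 [364. 141.] [-33.1 -19.6  84. ]
s tip_moving [0.5636 0.0077 0.1819] 0.49 [358. 134.] [-40.    1.2  81.2]
s dividers [ 0.5264 -0.1393  0.1328] 0.97 [282. 165.] [  9.1   7.4 -70.3]
t dividers [ 0.5312 -0.1456  0.1385] 0.64 [358. 230.] [  3.4   1.4 -75.5]
```

View pics/m6.png

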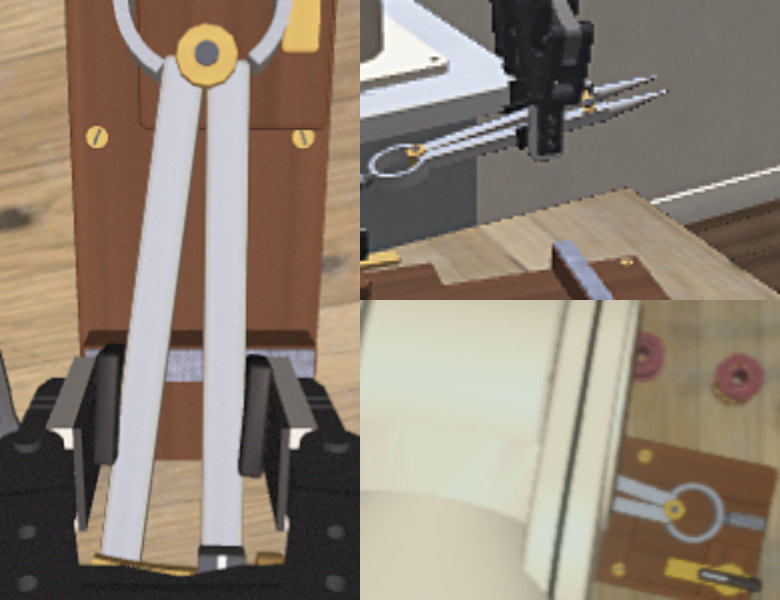

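Held clear, with the catch still open. The wrist crop shows both legs well, but the gripper body hides the rider. I'll measure the leg angle by comparing the leg edges now with the open state in w4.

```bash
cat > leg.py <<'E'
from h import *
def legangle(c,img,plane_z=None,rad=(.03,.072),piv=None):
    im=img.astype(int);sat=im.max(2)-im.min(2);m=((im.sum(2)>400)&(sat<40)).astype(np.uint8)
    r,b=im[...,0],im[...,2]
    g=((r-b>60)&(r>120)).astype(np.uint8);g[:70]=0;g[130:]=0;g[:,:290]=0;g[:,350:]=0
    n,l,st,ce=cv2.connectedComponentsWithStats(g);k=1+np.argmax(st[1:,4]);pv=ce[k];print('pivot px',pv.round(1),st[k])
    T=np.array(c['camera_from_world']);rows=[]
    segs={}
    for row in range(int(pv[1])+25,335):
        xs=np.nonzero(m[row,250:400])[0]+250
        if len(xs)<4: continue
        runs=[q for q in np.split(xs,np.nonzero(np.diff(xs)>1)[0]+1) if 8<len(q)<40]
        if len(runs)==2: segs[row]=[(q[0]-.5,q[-1]+.5) for q in runs]
    if plane_z is None:
        px=np.array([(int((a+b)/2),r) for r,s in segs.items() for a,b in s]);d=c['depth'][px[:,1],px[:,0]]
        k=d>0;P=unproj(c,px[k],depth=d[k]);A=np.c_[P[:,:2],np.ones(len(P))]
        for _ in range(5):
            co=np.linalg.lstsq(A,P[:,2],rcond=None)[0];res=P[:,2]-A@co;q=abs(res)<2*res.std()+1e-5;A,P=A[q],P[q]
        print('plane',co.round(4),'res',res.std().round(5))
    else: co=np.array([0,0,plane_z])
    def hit(uv):
        o=-T[:3,:3].T@T[:3,3];q=unproj(c,uv,depth=np.ones(len(uv)));dd=q-o
        s=(co[0]*o[0]+co[1]*o[1]+co[2]-o[2])/(dd[:,2]-co[0]*dd[:,0]-co[1]*dd[:,1]);return o+dd*s[:,None]
    nrm=np.array([-co[0],-co[1],1]);nrm/=np.linalg.norm(nrm)
    e1=np.cross([1,0,0],nrm);e1/=np.linalg.norm(e1);e2=np.cross(nrm,e1) # e1~y, e2~ -x?
    pw=hit([pv])[0];out=[]
    for leg in (0,1):
        an=[]
        for e in (0,1):
            Q=hit([(s[leg][e],r) for r,s in segs.items()])-pw;q=np.c_[Q@e1,Q@e2]
            k=(np.hypot(*q.T)>rad[0])&(np.hypot(*q.T)<rad[1]);q=q[k]
            f=np.polyfit(q[:,0],q[:,1],1);
            for _ in range(3):
                rr=q[:,1]-np.polyval(f,q[:,0]);kk=abs(rr)<2.5*rr.std()+1e-6;f=np.polyfit(q[kk,0],q[kk,1],1)
            an.append(np.arctan(f[0]))
        out.append(an)
    out=np.array(out);print('n',len(segs),'edges',out.round(4),'centre angle',round(abs(out[0].mean()-out[1].mean()),4),'inner',abs(out[0,1]-out[1,0]).round(4),'outer',abs(out[0,0]-out[1,1]).round(4))
E
python3 - <<'E'
from leg import *
c=camera('wrist');p,M=pose()
legangle(c,c['frame'])
W=np.eye(4);W[:3,:3]=M;W[:3,3]=p;ct=np.array(c['camera_from_world'])@W
for n,p3,q,z in (('w4',[.541,-.0706,.0223],[-.445,.549,.446,.549],.046),('w3',[.5423,-.0685,.1521],[-.443,.551,.443,.551],.046)):
    W3=np.eye(4);W3[:3,:3]=R.from_quat(q).as_matrix();W3[:3,3]=p3;c2=dict(c);c2['camera_from_world']=ct@np.linalg.inv(W3)
    print(n);legangle(c2,cv2.imread(f'pics/{n}.png')[:,:,::-1],plane_z=z)
E
```

```text
t 15.0 p [ 0.5484 -0.072   0.1423] yaw_y 168.16 down [ 0. -0. -1.] q [-0.13  0.4  -0.01  1.16  0.   -1.49] F [ 0.   0.4 -1.6] g 0.0367
pivot px [333.   86.5] [318  70  31  34 676]
plane [0.0093 0.2354 0.1746] res 0.00047
n 208 edges [[-0.3334 -0.333 ]
 [-0.214  -0.2154]] centre angle 0.1185 inner 0.119 outer 0.118
w4
pivot px [318.9  90. ] [ 290   70   60   60 1576]
n 217 edges [[-0.3982 -0.3998]
 [ 0.0016  0.0022]] centre angle 0.401 inner 0.4015 outer 0.4005
w3
pivot px [322.1  87.8] [312  70  21  37 410]
n 133 edges [[-0.3987 -0.3981]
 [ 0.003  -0.0007]] centre angle 0.3995 inner 0.4011 outer 0.398
```

```bash
python3 - <<'E'
from leg import *
p,M=pose();c=camera('wrist');legangle(c,c['frame'])
s=camera('side')
a=s['frame'][120:160,310:375,::-1];b=c['frame'][310:365,300:380,::-1]
cv2.imwrite('pics/m7.png',np.hstack([cv2.resize(a,(480,300),interpolation=cv2.INTER_CUBIC),cv2.resize(b,(320,300),interpolation=cv2.INTER_CUBIC)]))
E
```

```text
t 15.0 p [ 0.5484 -0.072   0.1423] yaw_y 168.16 down [ 0. -0. -1.] q [-0.13  0.4  -0.01  1.16  0.   -1.49] F [ 0.   0.4 -1.6] g 0.0367
pivot px [333.   86.5] [318  70  31  34 676]
plane [0.0126 0.232  0.1724] res 0.0005
n 207 edges [[-0.3338 -0.3339]
 [-0.2137 -0.2151]] centre angle 0.1195 inner 0.1202 outer 0.1188
```

View pics/m7.png

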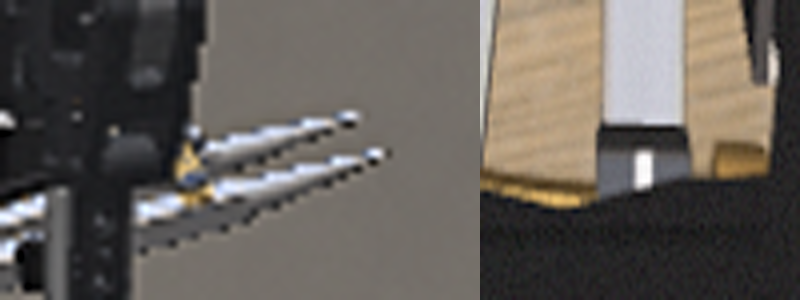

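```bash
python3 - <<'E'
from h import *
c=camera('wrist');p,M=pose()
W=np.eye(4);W[:3,:3]=M;W[:3,3]=p;ct=np.array(c['camera_from_world'])@W
W3=np.eye(4);W3[:3,:3]=R.from_quat([-.443,.551,.443,.551]).as_matrix();W3[:3,3]=[.5423,-.0685,.1521];c3=dict(c);c3['camera_from_world']=ct@np.linalg.inv(W3)
def hit(c,uv,co,h):
    T=np.array(c['camera_from_world']);o=-T[:3,:3].T@T[:3,3];d=unproj(c,[uv],depth=[1.])[0]-o
    n=np.array([-co[0],-co[1],1]);n/=np.linalg.norm(n);k=n@np.array([0,0,co[2]])+h
    return o+d*(k-n@o)/(n@d),n
def ang(c,uv,h,co,pv,f):
    q,n=hit(c,uv,co,h);P,_=hit(c,pv,co,.001)
    e1=np.cross([1,0,0],n);e1/=np.linalg.norm(e1);e2=np.cross(n,e1);v=q-P
    return np.arctan2(v@e2,v@e1)-f, np.hypot(v@e1,v@e2)*1000
flat=np.array([0,0,.046]);now=np.array([.011,.2335,.1735])
pv3=(320.3,97.2);pvn=(333.2,86.3)
print('rider',ang(c3,(317.6,239.2),.006,flat,pv3,-.3986),'mark mid',ang(c3,(354.8,234.8),.0045,flat,pv3,-.3986),'inner',ang(c3,(353.3,227),.0045,flat,pv3,-.3986),'outer',ang(c3,(356.4,242.2),.0045,flat,pv3,-.3986))
print('now inner',ang(c,(340.4,340.3),.0045,now,pvn,-.3336))
r,b,im=0,0,c['frame'].astype(int)
g=((im[...,0]-im[...,2]>60)&(im[...,0]>120));ys,xs=np.nonzero(g[60:120,300:365]);print('gold bbox',xs.min()+300,xs.max()+300,ys.min()+60,ys.max()+60)
im=cv2.imread('pics/w3.png')[:,:,::-1].astype(int);g=((im[...,0]-im[...,2]>60)&(im[...,0]>120)&(im[...,1]>110));ys,xs=np.nonzero(g[82:112,306:336]);print(xs.min()+306,xs.max()+306,ys.min()+82,ys.max()+82)
print('pads 3d mark', [ (x['centre'],x['confidence']) for x in pinpoint('rider_mark',c)[:1]], hit(c,(340.4,340.3),now,.0045)[0])
E
```

```text
t 15.15 p [ 0.5484 -0.072   0.1423] yaw_y 168.16 down [-0.  0. -1.] q [-0.13  0.4  -0.01  1.16  0.   -1.49] F [-0.  -0.9 -1.6] g 0.0364
rider (np.float64(3.3045853328030903), np.float64(110.9443655603354)) mark mid (np.float64(-2.702419692200684), np.float64(111.34807700428043)) inner (np.float64(-2.6990915172877434), np.float64(104.39716926479522)) outer (np.float64(-2.7040487161365467), np.float64(118.07854719180038))
now inner (np.float64(3.3048561927169122), np.float64(105.07410020768437))
gold bbox 301 356 60 119
312 328 88 105
pads 3d mark [] [ 0.54584109 -0.04739981  0.17305771]
```

The index line's direction relative to the fixed leg (3.305) equals the rider's measured before the lift (3.305). The hold is steady, so I'm handing in.

```bash
python3 -c "
from h import *
pose();print(job_done())"
```

```text
t 15.2 p [ 0.5484 -0.072   0.1423] yaw_y 168.16 down [ 0. -0. -1.] q [-0.13  0.4  -0.01  1.16 -0.   -1.49] F [-0.1  0.6 -1.8] g 0.0362
the job is handed in; nothing more can be done
None
```

I turned the catch to its open stop and lifted the dividers out by their thumb pads. I squeezed the legs until the index line met the rider. I handed in at 15.2 s, still holding them, with the grip point about 158 mm above the bench.

- **Index line against rider:** measured from the fixed leg, the index line and the rider lie at the same angle, within about 0.001 rad. My error on that is about 0.005 rad, or 0.6 mm at the arc. Two other estimates of the squeeze agree within 1 mm at the arc: 0.272 rad from the finger opening and 0.282 rad from the leg edges, against a rider setting of 0.276 rad.
- **Not confirmed directly:** the gripper body hides the rider in the final pose. I compared the line with the rider position measured before the lift, and did not see the two together.
- **Tilt:** the dividers hang with the handle end about 13° low. The last two readings showed no further drift.
- **Other things:** the catch is still open. The spools and the iron were where I found them in the last pictures that showed them, and no force pointed to a contact.

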